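Lock the loose cover latch on the microscope control unit

TASK

The cover of the microscope's control unit is held by four T-handle latches, and one was left standing up with its key across its slot. Turn that handle until its key lines up with the slot, push it in as far as it goes, and turn it a quarter turn, either way, so that it stays down, locked across its slot; then let go.

Things in the scene. Friction and masses are not known exactly. Their poses are not given: they have to be found in the camera images.
- latch_grip (a point): Centre of the bar of the T-handle to lock: black, 50 mm long (x axis), 12 wide (y), 14 high (z, up), on an 11 mm stem. It is 52 mm above the slot plate standing up, 36 mm when locked. A key 40 x 6 x 8 mm high sits low on the stem parallel to the bar, its lower face 50 mm below this point, and moves with it. Three other handles, 140 mm or more away, are locked already and do not move.
- latch_slot (a point): Centre of the slot under that handle, on the upper face of an aluminium plate 84 x 60 x 6 mm, 96 mm above the bench. x along the slot (56 mm), y across it (16 mm), z up. The key passes only within about 13 degrees of the slot, either way round. The control unit (270 x 280 x 90 mm high) is fixed; its four slots are parallel.
- latch_push (a joint): How far the handle is pushed down, m: 0 standing up, stop at 0.024. A spring lifts it with 3 N at 0, 6 N at the stop. With the key not in line it stops at about 0.0015. Beyond 0.0155 the key is below the plate and the handle can turn; turned across and let go, it springs up against the plate's underside and stays at 0.0155.
- latch_turn (a joint): Angle of the handle, rad: 0 when bar and key are parallel to the slot, growing counter-clockwise seen from above, stops at -1.75 and 1.75; locked at 1.57 or -1.57. It starts between 0.45 and 1.2 and stays where it is left (0.03 N m friction).

How it is judged:
By the outcome, as a careful person would: the job done as asked, in the order asked, and still so for the second after the job is handed in, with the robot touching nothing.
It also fails if it takes over 35 s, if anything falls off the work surface, if the arm or the gripper's body presses on something with over 40 N, if the wrist force passes 120 N, or if a joint passes its speed limit or range.

ROBOT

A 7-joint arm with a two-finger parallel gripper is mounted at the origin on the work surface. World frame = base frame: x ahead of the robot, y to its left, z up, the work surface at z = 0. Lengths are in m, angles in rad, forces in N, time in s.
With the tool pointing down it reaches from about 0.4 to 0.85 m from the base axis. Payload 10.4 kg.
Tool frame: the origin (TCP) lies between the finger pads; the fingertips stand 22 mm ahead of it and the grasp point (between the pads) lies 3 mm ahead of it (r.nose_length is the distance from the TCP to the fingertips, in m); z points along the fingers, y is the line along which they close (so a half turn about z gives the same grasp; the last joint's range is limited). The gripper opens to 87 mm and grips with 3 to 60 N. Pads are 19 mm wide; open, the fingers measure 117 mm over their backs; the gripper's body (75 mm by 190 mm) begins 51 mm behind the grasp point.
Start: joints at [1.27, 0.332, -0.065, 1.46, 0.022, 1.35, -0.088], TCP at [0.171, -0.601, 0.245] pointing down, gripper open.
Joint ranges: [-2.6, 2.6], [-0.5, 2.12], [-1.47, 1.34], [0.16, 2.42], [-1.27, 4.41], [0.06, 2.06], [-2.6, 2.6]. Speed limits (rad/s): [2.22, 2.22, 2.79, 2.79, 3.14, 3.14, 3.14].

INTERFACE

Orientations are given as a unit quaternion [x, y, z, w].
In Python, from bench import readout, cams, r gives the robot as it stands. The module is installed in compiled form; this text tells all that it offers.
- The arm moves only by the tool step_arm, never from a script. Its argument "deltas" is a list that holds one entry, the list of rows, each a list of 7 numbers: the turn, a rotation vector about the tool's x, y, z in rad, then the shift along the tool's x, y, z in m, then the opening in per cent of the stroke, from 0 (shut) to 100 (fully open). A call has 1 to 20 rows; each row is the pose to reach, as a shift and turn from the pose commanded when the call began, along the tool's axes at that moment; what a row does not reach only later rows make up. A row lasts 1/8 s, in which the tool goes at most 62.5 mm and 10.7 degrees, less where a joint would pass 70% of its speed; a pose out of reach is approached as far as the arm can. A call with a gripper value outside its range is refused whole. The fingers move at their own pace and stop on an object; "squeeze" is the grip in N (left out, the last holds). Time passes only in rows, so rows that repeat a pose let the fingers close. It gives the time, the measured TCP pose, the force, the opening and the grip force at its end, in the units of the state.
- readout.read_state(): the state, without advancing time (a new reading comes with each control period).
- cams.camera(name): name is "scene" or "top" or "wrist"; returns a dict with "img" (420x560x3 uint8, red, green, blue), "fx", "fy", "cx", "cy" (pixels), "k1" (the pictures are not rectified: a ray, as slopes to the right and down, at radius r is drawn at 1 + k1 r^2 times it, then the intrinsics apply), "origin" and "rotation" of the camera in the world; the wrist camera has in their place "T_tool_cam" (4x4, takes a point from camera to tool coordinates, whose origin is the TCP and whose axes are the flange's). Camera axes: x right, y up, looking along -z (the intrinsics and any distortion apply to the point x, -y, -z); pixel columns grow to the right and rows downward; lengths in m; the calibration is good to about 2 mm. A picture is of the moment at which its call begins: read the wrist's pose just before it. There is no depth.
- r.close_job(): hands the job in; it is judged then, once.
The state is a dict: "time": time; "joint_positions": joint angles; "joint_vel": joint speeds; "joint_torque": joint torques, N m; "ee_pos": TCP position; "eef_rot": TCP orientation; "ft_force": force on the tool from outside, world axes, zero at the start; "torque": the same for the moment, N m; "width": finger opening in m; "grip_force": force on a finger pad.
Only numpy, scipy, OpenCV 4.12 (cv2) and the standard library are available. Lean on these libraries where they do the work, as an engineer would, in place of code of your own. Each camera call takes 0.05 s, during which the arm holds its last target. There are 200 camera calls.

## Working session

There is one attempt and no reset: what is moved stays moved. The work goes in short steps, Python scripts to look and compute and a tool call to move; the robot and the scene stay as the last step left them, time stands still between calls to the robot, and variables do not carry over. Pictures are saved under pics/ and viewed, at most 10 in all, crops included, and the job is handed in when it is done.

Besides the shell and the picture viewer there is one more tool, called in YAML: its name, and indented under it one key for each argument. step_arm: Moves the arm, as the interface text tells. Its arguments: {"type":"object","properties":{"deltas":{"type":"array"},"squeeze":{"type":"number"}},"required":["deltas"]}

```bash
mkdir -p pics
cat > h.py <<'E'
import numpy as np, cv2
from scipy.spatial.transform import Rotation as R
from bench import readout, cams, r
def snap(name,fn,crop=None,s=1):
    st=readout.read_state(); c=cams.camera(name); im=c["img"][:,:,::-1]
    if crop: x0,y0,x1,y1=crop; im=im[y0:y1,x0:x1]
    cv2.imwrite(fn,cv2.resize(im,None,fx=s,fy=s,interpolation=cv2.INTER_CUBIC)); return c,st
def cam_pose(c,st):
    if "origin" in c: return np.array(c["origin"]),np.array(c["rotation"])
    T=np.eye(4);T[:3,:3]=R.from_quat(st["eef_rot"]).as_matrix();T[:3,3]=st["ee_pos"]
    M=T@np.array(c["T_tool_cam"]);return M[:3,3],M[:3,:3]
def at_z(c,st,uv,z):
    o,Rm=cam_pose(c,st);d=np.array([(uv[0]-c["cx"])/c["fx"],(uv[1]-c["cy"])/c["fy"]]);s=d.copy()
    for _ in range(20): s=d/(1+c["k1"]*(s@s))
    v=Rm@np.array([s[0],-s[1],-1]);return o+v*(z-o[2])/v[2]
E
python3 - <<'E'
from h import *
c,st=snap("top","pics/top.png");print({k:v for k,v in c.items() if k!="img"})
c,st=snap("scene","pics/scene.png")
print({k:v for k,v in st.items()})
E
```

```text
{'fx': 544.4947512202021, 'fy': 544.4947512202021, 'cx': 273.5220090652559, 'cy': 220.81416382188237, 'k1': 0.00016838885401582974, 'origin': array([0.44095119, 0.03721506, 0.82238674]), 'rotation': array([-0.05870443,  0.06126671,  0.70733163, -0.70177073])}
{'time': 0.05, 'joint_positions': array([ 1.27040895,  0.33282874, -0.06470303,  1.46096339,  0.02162087,
        1.34992024, -0.08851874]), 'joint_vel': array([ 0.00090979, -0.00063164,  0.00118047, -0.0016006 ,  0.00059655,
        0.00076188,  0.00256049]), 'joint_torque': array([ 1.08768694e-03, -6.25168276e+01,  2.43706821e-02, -3.91134775e+01,
       -6.14045933e-02,  3.68767907e-02,  1.10524766e-04]), 'ee_pos': array([ 0.17128048, -0.60068526,  0.24377034]), 'eef_rot': array([ 9.90368814e-01,  1.38452541e-01, -1.42055022e-04, -6.97419287e-04]), 'ft_force': array([-0.27692304, -0.79316898, -0.22342828]), 'torque': array([-0.01322978,  0.02386485,  0.02210482]), 'grip_force': 0.0, 'width': 0.08688891143023304}
```

View pics/top.png

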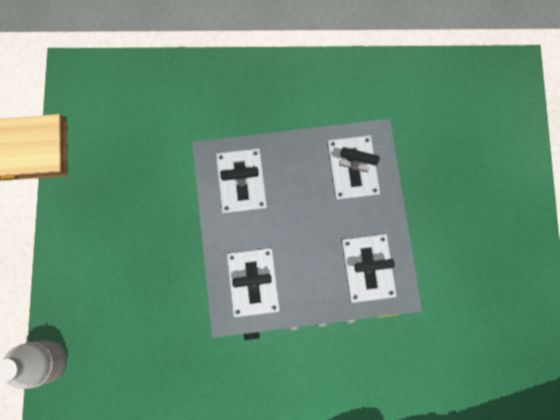

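View pics/scene.png

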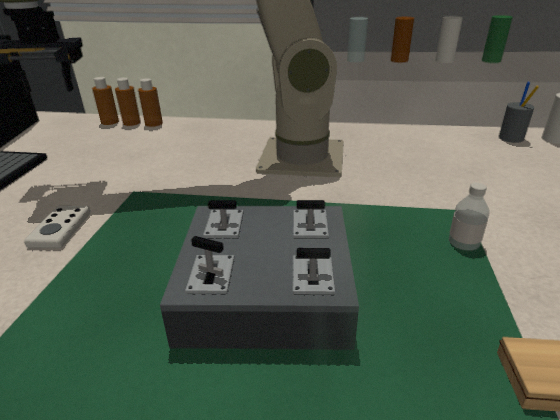

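The top view shows the standing handle at the upper right (bar about (343,152) to (378,159)), on a plate centred near (354,167). The slots run down the picture. Next I'll enlarge that area.

```bash
sed -i 's/np.array(c\["rotation"\])/R.from_quat(c["rotation"]).as_matrix()/' h.py
python3 - <<'E'
from h import *
im=cv2.imread("pics/top.png")[125:210,310:400]
cv2.imwrite("pics/crop.png",cv2.resize(im,None,fx=7,fy=7,interpolation=cv2.INTER_CUBIC))
E
```

```text
(no output)
```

View pics/crop.png

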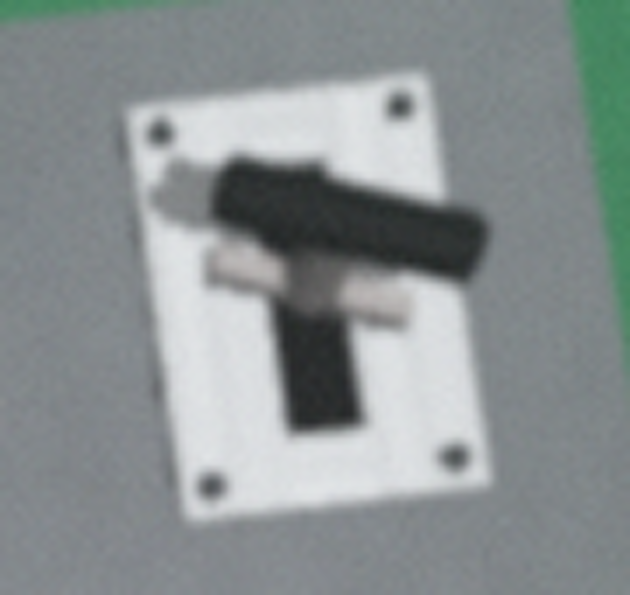

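The crop shows plate corners at (127,105), (428,73), (492,485) and (187,520). The bar's axis runs from (222,190) to (482,243).

Run:
```python
from h import *
c=cams.camera("top");st=readout.read_state()
f=lambda p,z: at_z(c,st,np.array(p)/7+[310,125]-0.43,z)
P=np.array([f(p,.096) for p in [(127,105),(428,73),(492,485),(187,520)]])
print(P.round(4),P.mean(0)); v=(P[0]+P[1]-P[2]-P[3]); print("slot deg",np.degrees(np.arctan2(v[1],v[0])),np.linalg.norm(v)/2)
a,b=f((222,190),.153),f((482,243),.153); w=a-b
print("bar",a,b,(a+b)/2,np.linalg.norm(w),np.degrees(np.arctan2(w[1],w[0])))
M=R.from_quat(st["eef_rot"]).as_matrix();print(M.round(3)); print(cams.camera("wrist")["T_tool_cam"])
```

```text
[[ 0.6795 -0.0422  0.096 ]
 [ 0.6857 -0.1022  0.096 ]
 [ 0.6018 -0.1115  0.096 ]
 [ 0.5953 -0.0518  0.096 ]] [ 0.64055334 -0.07690202  0.096     ]
slot deg 6.403207455857312 0.08459880707579599
bar [ 0.6445234  -0.05285178  0.153     ] [ 0.63418766 -0.09984937  0.153     ] [ 0.63935553 -0.07635057  0.153     ] 0.048120692030262216 77.59692211949934
[[ 0.962  0.274 -0.   ]
 [ 0.274 -0.962  0.001]
 [-0.    -0.001 -1.   ]]
[[-1.26890614e-03  9.55298740e-01  2.95639489e-01  8.06832383e-02]
 [ 9.99999053e-01  1.05443836e-03  8.84865919e-04 -6.63727064e-04]
 [ 5.33577680e-04  2.95640332e-01 -9.55299173e-01 -1.40248878e-01]
 [ 0.00000000e+00  0.00000000e+00  0.00000000e+00  1.00000000e+00]]
```

step_arm:
  deltas:
    - [[0,0,-0.04,0.021,-0.013,0,100],[0,0,-0.116,0.064,-0.04,0,100],[0,0,-0.193,0.106,-0.067,0,100],[0,0,-0.27,0.149,-0.094,0,100],[0,0,-0.347,0.191,-0.121,0,100],[0,0,-0.424,0.233,-0.148,0,100],[0,0,-0.5,0.276,-0.175,0,100],[0,0,-0.58,0.318,-0.201,0,100],[0,0,-0.656,0.361,-0.228,0,100],[0,0,-0.733,0.403,-0.255,0,100],[0,0,-0.81,0.446,-0.282,0,100],[0,0,-0.887,0.488,-0.309,0,100],[0,0,-0.964,0.53,-0.336,0,100],[0,0,-1.04,0.573,-0.363,0,100],[0,0,-1.08,0.594,-0.376,0,100],[0,0,-1.08,0.594,-0.376,0,100],[0,0,-1.08,0.594,-0.376,0,100]]

```text
time: 2.33
ee_pos: [0.639, -0.0767, 0.2445]
eef_rot: [0.778, 0.628, -0.0, 0.0]
ft_force: [-1.4, 0.2, 0.1]
width: 0.0869
grip_force: 0.0
```

Run:
```python
from h import *
c,st=snap("wrist","pics/w1.png")
M=R.from_quat(st["eef_rot"]).as_matrix();print(st["ee_pos"],M.round(3),st["joint_positions"].round(3))
```

```text
[ 0.63901517 -0.07667977  0.24453228] [[ 0.211  0.977 -0.   ]
 [ 0.977 -0.211 -0.001]
 [-0.001 -0.    -1.   ]] [ 0.479  0.435 -0.591  1.382  0.241  1.397 -0.323]
```

View pics/w1.png

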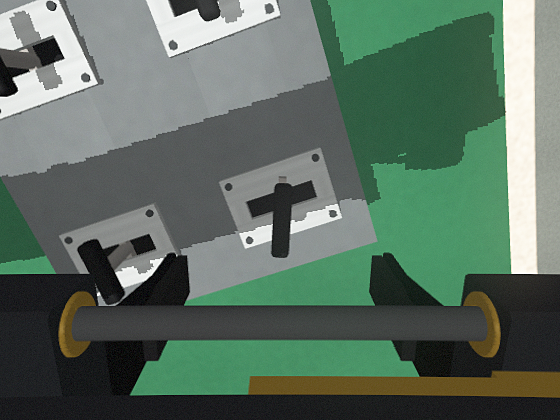

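The wrist view shows the standing bar running vertically, from (284,186) to (281,254). The slot runs from (248,210) to (315,188). The handle is centred between the fingers.

Run:
```python
from h import *
c=cams.camera("wrist");st=readout.read_state()
f=lambda p,z: at_z(c,st,np.array(p,float),z)
for n,p,q,z in [("bar",(284,186),(281,254),.155),("slot",(248,210),(315,188),.096),("plateL",(219,181),(244,248),.096),("plateR",(322,148),(341,215),.096)]:
  a,b=f(p,z),f(q,z);w=a-b;print(n,a.round(4),b.round(4),((a+b)/2).round(4),np.linalg.norm(w),np.degrees(np.arctan2(w[1],w[0])))
```

```text
bar [ 0.6468 -0.0512  0.155 ] [ 0.635  -0.0963  0.155 ] [ 0.6409 -0.0738  0.155 ] 0.0466808871688188 75.391019140266
slot [ 0.6118 -0.0781  0.096 ] [ 0.6683 -0.0718  0.096 ] [ 0.64  -0.075  0.096] 0.056808271158015095 -173.5517297948888
plateL [ 0.5951 -0.0499  0.096 ] [ 0.6006 -0.1097  0.096 ] [ 0.5979 -0.0798  0.096 ] 0.06001765225205857 95.26133250804739
plateR [ 0.6794 -0.0419  0.096 ] [ 0.6847 -0.0984  0.096 ] [ 0.682  -0.0701  0.096 ] 0.05683608488460149 95.35608761933011
```

step_arm:
  deltas:
    - [[0,0,0.03,0.002,0.001,0.02,60],[0,0,0.03,0.002,0.001,0.045,60],[0,0,0.03,0.002,0.001,0.07,60],[0,0,0.03,0.002,0.001,0.088,60],[0,0,0.03,0.002,0.001,0.0935,60],[0,0,0.03,0.002,0.001,0.0935,40],[0,0,0.03,0.002,0.001,0.0935,25],[0,0,0.03,0.002,0.001,0.0935,10],[0,0,0.03,0.002,0.001,0.0935,0],[0,0,0.03,0.002,0.001,0.0935,0],[0,0,0.03,0.002,0.001,0.0935,0],[0,0,0.03,0.002,0.001,0.0935,0]]
  squeeze: 40

```text
time: 3.92
ee_pos: [0.641, -0.0748, 0.1512]
eef_rot: [0.788, 0.616, 0.0, 0.0]
ft_force: [-0.6, 0.1, 2.3]
width: 0.0118
grip_force: 40.0
```

step_arm:
  deltas:
    - [[0,0,0.06,0,0,0,0],[0,0,0.2,0,0,0,0],[0,0,0.34,0,0,0,0],[0,0,0.48,0,0,0,0],[0,0,0.62,0,0,0,0],[0,0,0.76,0,0,0,0],[0,0,0.9,0,0,0,0],[0,0,1.04,0,0,0,0],[0,0,1.16,0,0,0,0],[0,0,1.215,0,0,0,0],[0,0,1.215,0,0,0,0],[0,0,1.215,0,0,0,0]]

```text
time: 5.42
ee_pos: [0.6411, -0.075, 0.1512]
eef_rot: [0.998, 0.057, 0.0, 0.0]
ft_force: [-0.1, -1.4, 1.8]
width: 0.0115
grip_force: 40.0
```

Run:
```python
from h import *
c,st=snap("wrist","pics/w2.png")
M=R.from_quat(st["eef_rot"]).as_matrix();print(st["ee_pos"],np.degrees(np.arctan2(M[1,0],M[0,0])),st["ft_force"],st["torque"],st["width"],st["joint_positions"].round(2))
```

```text
[ 0.64108706 -0.07499499  0.15122449] 6.527383151343812 [-0.09258386 -1.44445382  1.83914121] [-0.25589557  0.0060886  -0.02582281] 0.011534591693339556 [ 0.32  0.46 -0.36  1.5   0.17  1.21 -1.53]
```

View pics/w2.png

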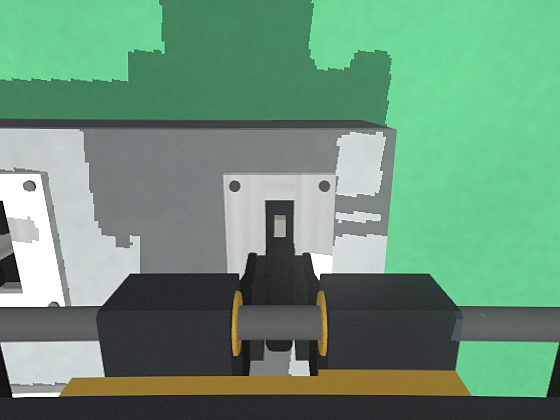

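The bar and the key (at (280,226)) are in line with the slot (about (266–294, 200)), which is upright in the picture. I'll push down, going slightly past the 24 mm stop.

step_arm:
  deltas:
    - [[0,0,0,0,0,0.003,0],[0,0,0,0,0,0.007,0],[0,0,0,0,0,0.011,0],[0,0,0,0,0,0.015,0],[0,0,0,0,0,0.019,0],[0,0,0,0,0,0.022,0],[0,0,0,0,0,0.024,0],[0,0,0,0,0,0.025,0],[0,0,0,0,0,0.025,0]]

```text
time: 6.6
ee_pos: [0.6413, -0.0749, 0.1271]
eef_rot: [0.998, 0.056, 0.001, 0.0]
ft_force: [-1.8, -2.1, 11.6]
width: 0.0113
grip_force: 40.0
```

At the stop: it moved 24 mm and the force rose above the spring's. Now the quarter turn.

step_arm:
  deltas:
    - [[0,0,-0.06,0,0,-0.0005,0],[0,0,-0.2,0,0,-0.0005,0],[0,0,-0.34,0,0,-0.0005,0],[0,0,-0.48,0,0,-0.0005,0],[0,0,-0.62,0,0,-0.0005,0],[0,0,-0.76,0,0,-0.0005,0],[0,0,-0.9,0,0,-0.0005,0],[0,0,-1.04,0,0,-0.0005,0],[0,0,-1.18,0,0,-0.0005,0],[0,0,-1.32,0,0,-0.0005,0],[0,0,-1.45,0,0,-0.0005,0],[0,0,-1.55,0,0,-0.0005,0],[0,0,-1.571,0,0,-0.0005,0],[0,0,-1.571,0,0,-0.0005,0],[0,0,-1.571,0,0,-0.0005,0]]

```text
time: 8.48
ee_pos: [0.641, -0.0747, 0.1271]
eef_rot: [0.666, 0.746, 0.0, 0.0]
ft_force: [-2.3, -0.6, 8.5]
width: 0.0116
grip_force: 40.0
```

Bar at 96.5°, which is 90° across the slot. I'll let it rise onto the underside of the plate, then open and retreat.

step_arm:
  deltas:
    - [[0,0,0,0,0,-0.003,0],[0,0,0,0,0,-0.006,0],[0,0,0,0,0,-0.008,0],[0,0,0,0,0,-0.008,0],[0,0,0,0,0,-0.008,30],[0,0,0,0,0,-0.008,50],[0,0,0,0,0,-0.008,50],[0,0,0,0,0,-0.008,50],[0,0,0,0,0,-0.02,50],[0,0,0,0,0,-0.045,50],[0,0,0,0,0,-0.075,50],[0,0,0,0,0,-0.105,50],[0,0,0,0,0,-0.12,50],[0,0,0,0,0,-0.12,50],[0,0,0,0,0,-0.12,50]]

```text
time: 10.35
ee_pos: [0.6405, -0.075, 0.2453]
eef_rot: [0.666, 0.746, -0.001, -0.001]
ft_force: [0.3, -0.5, -0.2]
width: 0.044
grip_force: 0.0
```

Run:
```python
from h import *
c,st=snap("wrist","pics/w3.png")
f=lambda p,z: at_z(c,st,np.array(p,float),z)
M=R.from_quat(st["eef_rot"]).as_matrix();print(st["ee_pos"],np.degrees(np.arctan2(M[1,0],M[0,0])),st["ft_force"],st["width"])
```

```text
[ 0.64045691 -0.0749553   0.2452888 ] 96.47097991564331 [ 0.25153552 -0.47697676 -0.22325819] 0.04404420804333765
```

View pics/w3.png

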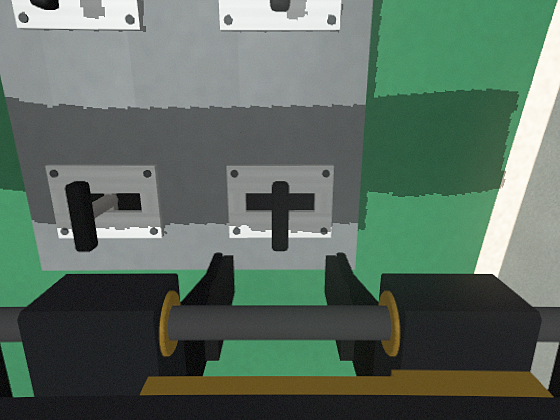

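The bar, at (280, 181–251), stands square across its slot. It is level with the locked neighbour at the same rows, and the key is no longer visible above the plate. The gripper is clear.

```bash
python3 -c "
from bench import r
print(r.close_job())"
```

```text
the job is handed in; nothing more can be done
None
```

The latch was lined up with its slot, pushed to its stop and turned 90° counter-clockwise; the last picture shows it locked down across the slot, with the gripper open and clear, and the job was handed in after about 10 s of robot time.

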